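# Thread the lid onto a parts jar and put the jar away

## Robot

A 6-joint arm with a two-finger parallel gripper is mounted at the origin on the work surface. World frame = base frame: x ahead of the robot, y to its left, z up, the work surface at z = 0. Lengths are in mm, angles in degrees, forces in N, time in s.
With the tool pointing down it reaches from about 400 to 925 mm from the base axis. Payload 12.5 kg.
Tool frame: the origin (TCP) lies midway between the tips of the shut fingers; the grasp point (between the pads) lies 19 mm behind it; z points along the fingers, x is the direction in which the jaws open and shut, and the axes are right-handed (so a half turn about z gives the same grasp; the last joint's range is limited). The gripper opens to 95 mm and grips with 3 to 60 N. Pads are 20 mm wide; open, the fingers measure 119 mm over their backs; the gripper's body (75 mm by 180 mm) begins 59 mm behind the grasp point.
Start: joints at [-81.681, 28.126, 89.318, -0, 62.55, -6.05], TCP at [155.134, -605.459, 214.661] pointing down, gripper open.
Joint ranges: [-177.58, 177.58], [-47.91, 125.51], [2.72, 160], [-65.01, 245.01], [3.68, 167.84], [-153.87, 153.87]. Speed limits (degrees/s): [127.2, 127.2, 159.86, 180, 180, 180].

## Interface

Orientations are given as a 3x3 rotation matrix whose columns are the frame's x, y, z axes.
In Python, from bench import read_state, camera, calibration, job_done gives the robot as it stands. The module is installed in compiled form; this text tells all that it offers.
- The arm moves only by the tool jog_arm, never from a script. Its argument "steps" is text: rows parted by semicolons, each of 5 numbers parted by spaces: the finger opening in m, from 0 to 0.0951, then the shift along the tool's x, y, z in m, then the turn about the tool's z in degrees. A call has 1 to 5 rows; each row is the pose to reach, as a shift and turn from the pose commanded when the call began, along the tool's axes at that moment; what a row does not reach only later rows make up. A row lasts 1/10 s, in which the tool goes at most 50 mm and 8.59 degrees, less where a joint would pass 70% of its speed; a pose out of reach is approached as far as the arm can. A call with a gripper value outside its range is refused whole. The fingers move at their own pace and stop on an object; the grip force is fixed at half the most. Time passes only in rows, so rows that repeat a pose let the fingers close. It gives the time, the measured TCP pose, the force and the opening at its end, in the units of the state.
- read_state(): the state, without advancing time (a new reading comes with each control period).
- camera(name): name is "scene" or "top" or "wrist"; returns the picture (400x640x3 uint8, red, green, blue); there is no depth.
- calibration(name): a dict with "camera_matrix" (3x3 intrinsics, pixels), "camera_from_world" (4x4, takes a point from world to camera coordinates). Camera axes: x right, y up, looking along -z (the intrinsics and any distortion apply to the point x, -y, -z); pixel columns grow to the right and rows downward; lengths in mm; the calibration is good to about 2 mm. A picture is of the moment at which its call begins: read the wrist's pose just before it. calibration takes no time and is no camera call; for the wrist camera it gives the pose at the moment of the call.
- job_done(): hands the job in, once; it reports no verdict.
The state is a dict: "time": time; "joint_pos": joint angles; "qd": joint speeds; "effort": joint torques, N m; "position": TCP position; "eef_rot": TCP orientation; "contact_force": force on the tool from outside, world axes, zero at the start; "moment": the same for the moment, N m; "finger_gap": opening from 0.0 (shut) to 1.0 (fully open).
Only numpy, scipy, OpenCV 4.12 (cv2) and the standard library are available. Lean on these libraries where they do the work, as an engineer would, in place of code of your own. Each camera call takes 0.05 s, during which the arm holds its last target. There are 200 camera calls.

## Task

The lid of the parts jar only rests on top of its thread. Without taking it off, turn it back (counter-clockwise seen from above) until it drops into the thread, then screw it forward (clockwise) to its stop while the jar stands in its holder. Then put the closed jar away upright in the empty bay of the tray, on the rubber mat, setting it down gently and leaving the other stock and the spanner where they are.

Things in the scene. Friction and masses are not known exactly. Their poses are not given: they have to be found in the camera images.
- jar: White plastic jar, about 0.3 kg: square body 62 x 62 mm, 66 mm tall, round threaded neck of 38 mm (48 mm over the thread), mouth 97.5 mm up. Origin at the centre of the underside, x and y normal to the flat sides; a raised grey mark on the shoulder points along +x. At the start it stands in the holder, which keeps it from turning (about 4 degrees of play). Home, the lid carries the jar when lifted.
- lid_center (a point): Centre (half-way up, on the axis) of the round grey ribbed lid, 57 mm across, 31.5 mm tall, 40 g, lower edge open; z up, x towards the rib on its top. Height over the jar's underside: 105.3 mm resting at the start, 97 mm dropped in, 94 mm fully home (lower edge then 12 mm above the jar's square shoulder). It rests, turns and drops with about 1 mm of play.
- lid_mark (a point): Raised white rib on the lid top, at 22 mm from the axis along lid x. Lid angle = its x from the jar's x, counter-clockwise positive. Start: 10 to 48 deg, turning on a level top. Counter-clockwise it leaves the thread's end at 67 deg and, unless held up, falls; stop at 102. Then clockwise: level down to 64 deg, then an even 3 mm descent to the stop at 0 deg = home, rib in line with the jar's mark.
- holder: Fixed square steel holder on a 120 mm base plate; origin at its underside's centre. Its inside is 68 x 68 mm, floor 5 mm up, rim 24 mm up; it holds the jar at the start.
- tray: Fixed sheet-metal tray 86 x 250 mm, 28 mm high, floor 4 mm up; origin at its underside's centre, long side along its y. Three bays in a row along y, 82 mm apart, the middle one at the origin, each 78 x 78 mm inside.
- pad: Fixed thin black rubber mat 66 x 66 mm, 2 mm thick, on the floor in the middle of the one empty bay; origin at the centre of its underside (its top is 6 mm above the work surface). Sides parallel to the tray's. The jar belongs here, its sides parallel to the bay's (any of the four ways round).
- carton: Cardboard carton 56 x 56 x 52 mm in another bay; origin at its underside's centre. Leave alone.
- tin: Round steel tin 55 mm across, 48 mm high, in another bay; origin at its underside's centre. Leave alone.
- spanner: Steel spanner 150 mm long lying on the work surface beyond the work. Leave alone.
Mind the look-alikes: they are no part of the job. What is meant by the pad is not green, orange or turquoise, and is the larger of those in its own colour.

How it is judged (in metres and radians):
On the way, in this order (a step that is already met when the one before it is completed fails the run):
1. the lid, turned back, has dropped into the thread (at least 5 mm lower than it rested) (z of lid_mark in the frame of jar below 0.1155 m and y of lid_mark in the frame of jar above 0.008 m and horizontal distance between jar and holder below 0.008 m), for 0.1 s.
2. the lid is screwed home, rib within 12 degrees of the jar's mark and within 2 mm of full depth, the jar still in its holder (z of lid_mark in the frame of jar between 0.1085 and 0.1115 m and y of lid_mark in the frame of jar between -0.0046 and 0.0046 m and x of lid_mark in the frame of jar above 0.015 m and horizontal distance between jar and holder below 0.008 m and height (world z) of jar below 0.012 m), for 0.1 s.
At the end, for the whole second after the job is handed in: The jar stands upright (within 3 degrees) and still on the mat in the empty bay, within 14 mm of the mat's centre, its lid still screwed home (rib within 12 degrees of the mark, within 2 mm of full depth) (z of lid_mark in the frame of jar between 0.1085 and 0.1115 m and y of lid_mark in the frame of jar between -0.0046 and 0.0046 m and x of lid_mark in the frame of jar above 0.015 m and horizontal distance between jar and pad below 0.014 m and z of jar in the frame of pad between -0.002 and 0.005 m and angle between jar's own z axis and vertical below 0.06 rad and linear speed of jar below 0.02 m/s and angular speed of jar below 0.1 rad/s); the robot touches nothing.
It fails at once if the lid is taken off the neck (z of lid_mark in the frame of jar above 0.131 m).
It fails at once if the jar is tipped over (angle between jar's own z axis and vertical above 0.6 rad).
It fails at once if the jar is dropped into the bay (faster than 0.5 m/s close to its floor) (horizontal distance between jar and pad below 0.06 m and height (world z) of jar below 0.035 m and linear speed of jar above 0.5 m/s).
It fails at once if other stock or the spanner is disturbed (moved more than 20 mm) (distance of any of carton, tin, spanner from where it was at the start of the episode above 0.02 m).
It also fails if it takes over 59 s, if anything falls off the work surface, if the arm or the gripper's body presses on something with over 40 N, if the wrist force passes 120 N, or if a joint passes its speed limit or range.

## Working session

There is one attempt and no reset: what is moved stays moved. The work goes in short steps, Python scripts to look and compute and a tool call to move; the robot and the scene stay as the last step left them, time stands still between calls to the robot, and variables do not carry over. Pictures are saved under pics/ and viewed, about 8 in all and at most 12, crops included, and the job is handed in when it is done.

Besides the shell and the picture viewer there is one more tool, called after "Emit:" by a JSON object that holds its "api" and its "payload". jog_arm: Moves the arm, as the interface text tells. Its arguments: {"type":"object","properties":{"steps":{"type":"string"}},"required":["steps"]}

```bash
mkdir -p pics
cat > h.py <<'E'
import numpy as np, cv2
from bench import *
def pix(n,P,c=None):
    c=c or calibration(n);K=np.array(c["camera_matrix"]);T=np.array(c["camera_from_world"])
    p=T@np.append(P,1);q=K@np.array([p[0],-p[1],-p[2]]);return q[:2]/q[2]
def ray(n,u,v,z,c=None):
    c=c or calibration(n);K=np.array(c["camera_matrix"]);T=np.array(c["camera_from_world"])
    d=np.linalg.inv(K)@[u,v,1];d=T[:3,:3].T@[d[0],-d[1],-d[2]];o=-T[:3,:3].T@T[:3,3]
    return o+d*(z-o[2])/d[2]
def save(n,f,crop=None,s=1):
    im=camera(n)[:,:,::-1]
    if crop: x0,y0,x1,y1=crop;im=im[y0:y1,x0:x1]
    cv2.imwrite(f"pics/{f}.png",cv2.resize(im,None,fx=s,fy=s,interpolation=cv2.INTER_CUBIC))
E
python3 - <<'E'
from h import *
a=camera("top")[:,:,::-1];cv2.imwrite("pics/top.png",cv2.resize(a,(800,500)))
a=camera("scene")[:,:,::-1];cv2.imwrite("pics/scene.png",a)
s=read_state();print(s);print(calibration("top"),calibration("wrist"))
E
```

```text
{'time': 0.1, 'joint_pos': array([-8.16794115e+01,  2.81604560e+01,  8.93453904e+01,  3.48203734e-04,
        6.25477928e+01, -6.05076985e+00]), 'qd': array([-0.10822817, -0.03722326, -0.16657494, -0.06409442,  0.05256457,
       -0.10369943]), 'effort': array([ 3.01032516e-03, -6.13623118e+01, -2.58606577e+01,  6.93158875e-02,
        4.70020005e-02, -5.58276736e-05]), 'position': array([ 155.11981685, -605.24130125,  214.13022767]), 'eef_rot': array([[ 2.48202893e-01, -9.68708061e-01, -1.30140031e-04],
       [-9.68707623e-01, -2.48202905e-01,  9.27105888e-04],
       [-9.30396081e-04, -1.04042723e-04, -9.99999562e-01]]), 'contact_force': array([0.23672456, 0.32061979, 0.32837858]), 'moment': array([ 0.01237455, -0.03455406, -0.0123642 ]), 'finger_gap': 1.0025314671669994}
{'camera_matrix': array([[498.63285142,   0.        , 325.96053316],
       [  0.        , 498.63285142, 198.21721784],
       [  0.        ,   0.        ,   1.        ]]), 'camera_from_world': array([[ 1.39445669e-02, -9.99352421e-01,  3.31705731e-02,
         9.36527755e+00],
       [ 9.91791334e-01,  1.80407746e-02,  1.26587840e-01,
        -6.13286018e+02],
       [-1.27104287e-01,  3.11330743e-02,  9.91400641e-01,
        -1.09308218e+03],
       [ 0.00000000e+00,  0.00000000e+00,  0.00000000e+00,
         1.00000000e+00]])} {'camera_matrix': array([[288.55911659,   0.        , 319.83267773],
       [  0.        , 288.55911659, 199.68929986],
       [  0.        ,   0.        ,   1.        ]]), 'camera_from_world': array([[ 2.48477044e-01, -9.68634489e-01, -2.52706556e-03,
        -6.24148960e+02],
       [ 9.30272315e-01,  2.39361608e-01, -2.78027770e-01,
         3.15799054e+01],
       [ 2.69912169e-01,  6.67326592e-02,  9.60569713e-01,
        -3.93276225e+02],
       [ 0.00000000e+00,  0.00000000e+00,  0.00000000e+00,
         1.00000000e+00]])}
```

View pics/top.png

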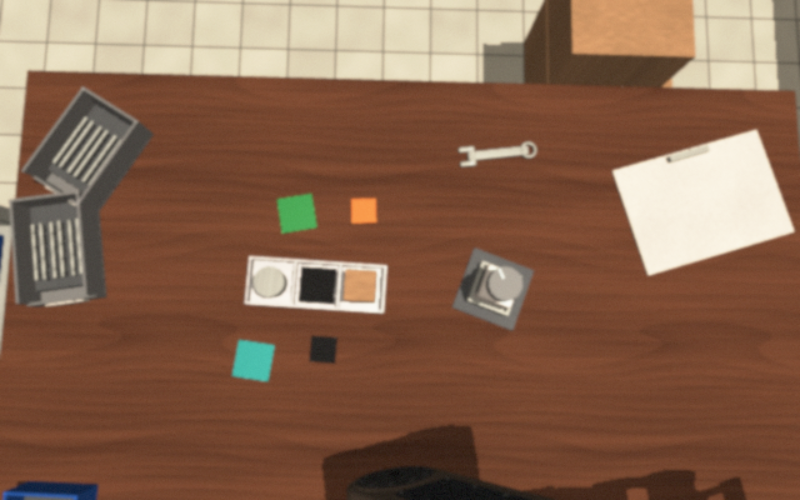

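View pics/scene.png

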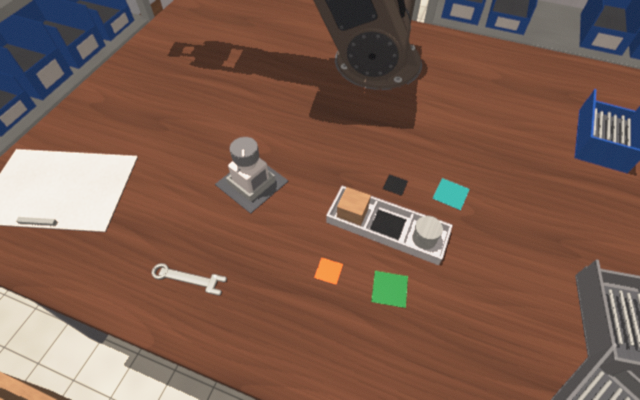

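The scene view shows the jar in its holder. The top view has the tray (centre about (316,285)) with tin, black mat and carton from left to right, and the jar's lid at about (504,283). There are two black mats: the one in the tray at (318,285) and a smaller loose one at (323,349). The larger one, in the empty middle bay, is the pad. I'll confirm it in a crop.

Run:
```python
from h import *
a=camera("top")[:,:,::-1]
A=cv2.resize(a[190:270,355:435],(520,520),interpolation=cv2.INTER_CUBIC)
B=cv2.resize(a[195:300,180:320],(800,600),interpolation=cv2.INTER_CUBIC)[:, :]
cv2.imwrite("pics/c1.png",A);cv2.imwrite("pics/c2.png",B)
for n,(u,v),z in [("lid",(504,283),123),("hold",(493,289),0),("mat",(318,285),6),("spanner",(498,153),5)]:print(n,ray("top",u*.8,v*.8,z))
```

```text
lid [ 545.67983031 -140.89192255  123.        ]
hold [ 543.16422347 -143.27150887    0.        ]
mat [544.97750658 182.4262061    6.        ]
spanner [ 803.71684068 -152.9717829     5.        ]
```

View pics/c1.png

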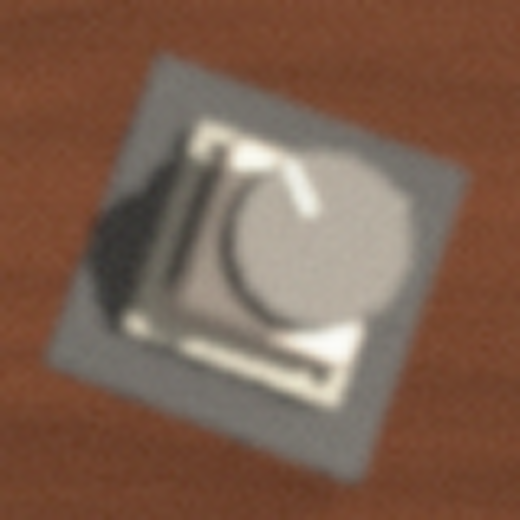

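View pics/c2.png

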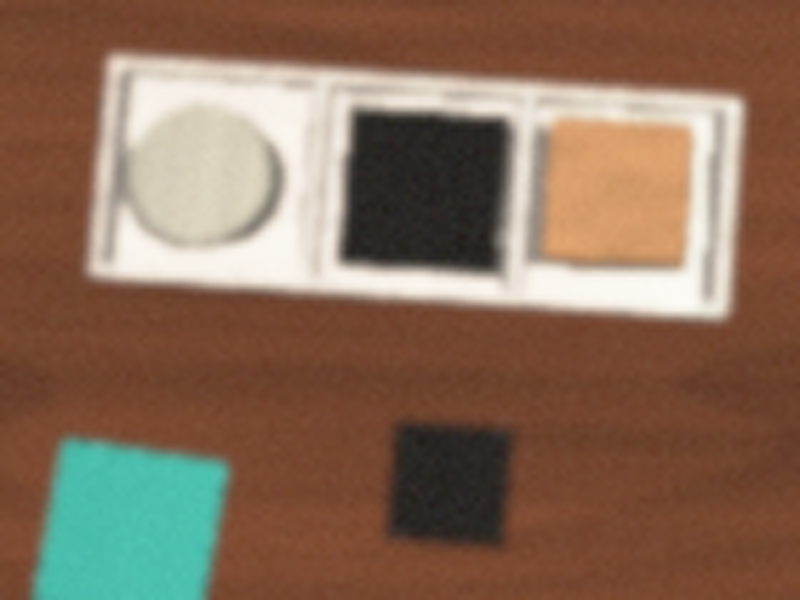

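Crop 1 shows the lid disc at about (322,240) with its rib running from (288,160) to (312,215), and the holder plate corners. Crop 2 confirms the larger black mat in the middle bay, with the tin on the left and the carton on the right.

Run:
```python
from h import *
c=calibration("top")
f=lambda u,v,z:ray("top",355+(u+.5)/6.5-.5,190+(v+.5)/6.5-.5,z,c)
C=np.array([f(u,v,4) for u,v in[(162,52),(470,168),(360,482),(48,362)]])
print(C.round(1),C.mean(0))
for i in range(4):
    d=C[(i+1)%4]-C[i];print(np.degrees(np.arctan2(d[1],d[0])),np.hypot(*d[:2]))
print("lid",f(322,240,126));r=f(288,160,127)-f(312,215,127);print("rib",np.degrees(np.arctan2(r[1],r[0])),f(288,160,127))
g=lambda u,v,z:ray("top",180+(u+.5)/(800/140)-.5,195+(v+.5)/(600/105)-.5,z,c)
C=np.array([g(u,v,6) for u,v in[(354,110),(513,119),(502,271),(342,264)]]);print(C.round(1),C.mean(0))
C=np.array([g(u,v,28) for u,v in[(108,55),(745,96),(730,318),(88,276)]]);print(C.round(1),C.mean(0))
for i in range(4):
    d=C[(i+1)%4]-C[i];print(np.degrees(np.arctan2(d[1],d[0])),np.hypot(*d[:2]))
s=read_state();T=np.c_[s["position"]];print(np.degrees(np.arctan2(s["eef_rot"][1,0],s["eef_rot"][0,0])))
R=s["eef_rot"]
print("goal in tool",R.T@(np.array([545,-141,250])-s["position"]))
```

```text
[[ 621.3 -107.7    4. ]
 [ 581.1 -219.3    4. ]
 [ 468.2 -178.5    4. ]
 [ 509.1  -66.9    4. ]] [ 544.93986131 -143.10701041    4.        ]
-109.79955867045189 118.63671224704999
160.1441399213072 120.08026081103091
69.88017853911383 118.87819698445699
-19.97114643854982 119.41625545373498
lid [ 545.28091216 -142.24954641  126.        ]
rib 23.52913478781105 [ 570.82059257 -131.20276299  127.        ]
[[577.3 213.1   6. ]
 [574.7 148.8   6. ]
 [513.2 151.5   6. ]
 [515.  215.7   6. ]] [545.05628195 182.29616877   6.        ]
[[595.5 308.   28. ]
 [583.5  55.   28. ]
 [495.2  59.3  28. ]
 [507.9 311.8  28. ]] [545.52812835 183.53154622  28.        ]
-92.71053709246091 253.35205270973375
177.1865898452502 88.37233380721271
87.11784396338783 252.82099859711283
-2.4662763532113274 87.6157099897016
-75.63118324413807
goal in tool [-353.00250881 -492.91209388  -35.45451317]
```

Measured so far:
- Jar in holder at about (545,-142), yaw about -20°.
- Lid at about +43°.
- Mat at (545,182.5), tray yaw about -2.7°.

Next I move above the lid.

Emit:
{"api": "jog_arm", "payload": {"steps": "0.0951 -0.353 -0.493 0 0;0.0951 -0.353 -0.493 0 0;0.0951 -0.353 -0.493 0 0;0.0951 -0.353 -0.493 0 0;0.0951 -0.353 -0.493 0 0"}}

```text
time: 0.65
position: [316.8, -412.3, 214.6]
eef_rot: [[0.248, -0.969, -0.0], [-0.969, -0.248, 0.0], [-0.0, -0.0, -1.0]]
contact_force: [1.0, -0.7, 0.1]
finger_gap: 1.004
```

Emit:
{"api": "jog_arm", "payload": {"steps": "0.0951 -0.205 -0.288 0 0;0.0951 -0.205 -0.288 0 0;0.0951 -0.205 -0.288 0 0;0.0951 -0.205 -0.288 0 0;0.0951 -0.205 -0.288 0 0"}}

```text
time: 1.15
position: [478.2, -221.2, 214.7]
eef_rot: [[0.248, -0.969, 0.0], [-0.969, -0.248, -0.0], [0.0, -0.0, -1.0]]
contact_force: [0.8, -0.6, 0.2]
finger_gap: 1.0
```

Emit:
{"api": "jog_arm", "payload": {"steps": "0.0951 -0.060 -0.084 0 0;0.0951 -0.060 -0.084 0 0;0.0951 -0.060 -0.084 0 0;0.0951 -0.060 -0.084 0 0"}}

```text
time: 1.55
position: [544.0, -143.0, 214.2]
eef_rot: [[0.251, -0.968, -0.001], [-0.968, -0.251, 0.0], [-0.0, 0.001, -1.0]]
contact_force: [-0.6, -0.9, -0.1]
finger_gap: 1.003
```

Run:
```python
from h import *
c=calibration("wrist");save("wrist","w1")
s=read_state();print(s["position"],s["joint_pos"].round(1))
import pickle;pickle.dump(c,open("w1.pkl","wb"))
print(pix("wrist",[545,-142,126],c),pix("wrist",[545,-142,24],c), c)
```

```text
[ 543.4139668  -143.98442145  214.29562058] [-21.6  23.1  98.3  -0.   58.7  54. ]
[319.35000627 202.65460317] [319.62330893 179.5934806 ] {'camera_matrix': array([[288.55911659,   0.        , 319.83267773],
       [  0.        , 288.55911659, 199.68929986],
       [  0.        ,   0.        ,   1.        ]]), 'camera_from_world': array([[ 2.50975094e-01, -9.67991843e-01, -1.81473781e-03,
        -2.74460036e+02],
       [ 9.29483991e-01,  2.41513693e-01, -2.78802163e-01,
        -4.39924243e+02],
       [ 2.70316504e-01,  6.82856295e-02,  9.60346844e-01,
        -5.29106446e+02],
       [ 0.00000000e+00,  0.00000000e+00,  0.00000000e+00,
         1.00000000e+00]])}
```

View pics/w1.png

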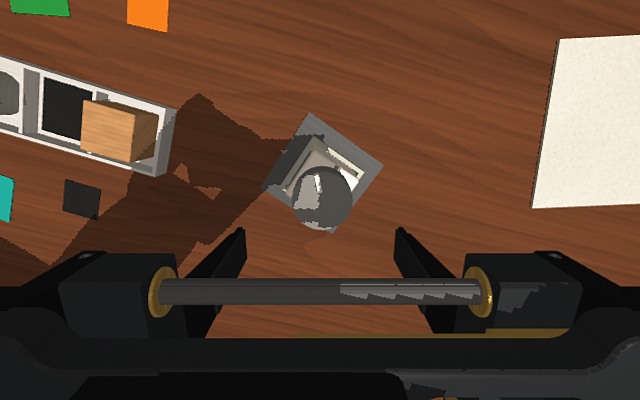

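The wrist view shows the lid near (322,198), its rib at (319,184), with the fingers either side. I'll take an enlarged crop for the centre.

Run:
```python
from h import *
a=cv2.imread("pics/w1.png");x0,y0,s=260,100,6
b=cv2.resize(a[y0:240,x0:390],None,fx=s,fy=s,interpolation=cv2.INTER_CUBIC)[:, :]
b=cv2.resize(a[y0:y0+140,x0:x0+130],None,fx=4.2,fy=4.2,interpolation=cv2.INTER_CUBIC)
import pickle;c=pickle.load(open("w1.pkl","rb"))
R=np.radians(np.arange(0,360,10))
for z,col in[(126,(0,0,255)),(94.5,(255,0,0))]:
  for t in R:
    p=(pix("wrist",[545+28.5*np.cos(t),-142+28.5*np.sin(t),z],c)-[x0-.5,y0-.5])*4.2
    cv2.circle(b,tuple(int(v) for v in p),2,col,-1)
cv2.imwrite("pics/w1c.png",b)
```

```text
(no output)
```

View pics/w1c.png

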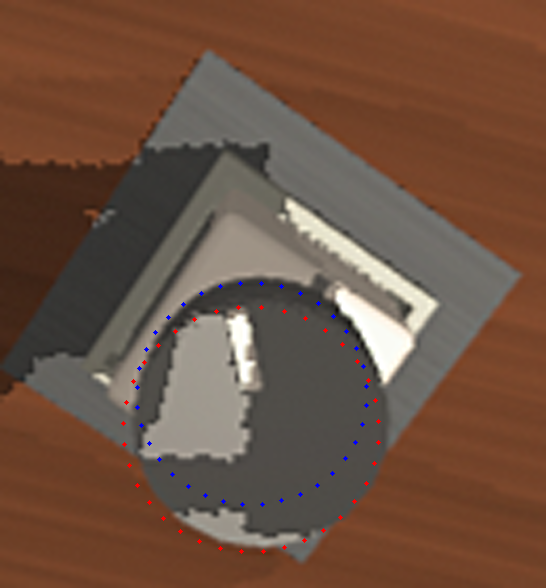

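Emit:
{"api": "jog_arm", "payload": {"steps": "0.0951 0 -0.003 0.04 0;0.0951 0 -0.003 0.08 0;0.0951 0 -0.003 0.11 0;0.0951 0 -0.003 0.123 0;0.0951 0 -0.003 0.123 0"}}

```text
time: 2.1
position: [545.6, -144.2, 90.6]
eef_rot: [[0.247, -0.969, -0.003], [-0.969, -0.247, 0.001], [-0.001, 0.002, -1.0]]
contact_force: [0.4, 1.0, 0.9]
finger_gap: 1.001
```

Emit:
{"api": "jog_arm", "payload": {"steps": "0.06 0 0 0 0;0.05 0 0 0 0;0.05 0 0 0 0;0.05 0 0 0 0;0.05 0 0 0 0"}}

```text
time: 2.6
position: [546.8, -143.3, 92.1]
eef_rot: [[0.248, -0.969, 0.001], [-0.969, -0.248, -0.0], [0.001, -0.001, -1.0]]
contact_force: [0.8, 0.2, -0.2]
finger_gap: 0.635
```

Emit:
{"api": "jog_arm", "payload": {"steps": "0.045 0 0 0 0;0.045 0 0 0 0;0.045 0 0 0 0"}}

```text
time: 2.9
position: [546.7, -143.3, 91.8]
eef_rot: [[0.248, -0.969, 0.0], [-0.969, -0.248, -0.0], [0.0, -0.0, -1.0]]
contact_force: [-0.6, 0.6, 4.0]
finger_gap: 0.596
```

Emit:
{"api": "jog_arm", "payload": {"steps": "0.045 0 0 0 -6;0.045 0 0 0 -13;0.045 0 0 0 -20;0.045 0 0 0 -27;0.045 0 0 0 -33"}}

```text
time: 3.4
position: [546.5, -143.3, 91.4]
eef_rot: [[0.739, -0.674, -0.0], [-0.674, -0.739, 0.0], [-0.0, 0.0, -1.0]]
contact_force: [0.2, 0.2, -0.9]
finger_gap: 0.598
```

Emit:
{"api": "jog_arm", "payload": {"steps": "0.045 0 0 0 -5;0.045 0 0 0 -9;0.045 0 0 0 -11;0.045 0 0 0 -11"}}

```text
time: 3.8
position: [546.5, -143.3, 91.4]
eef_rot: [[0.852, -0.524, -0.0], [-0.524, -0.852, 0.0], [-0.0, 0.0, -1.0]]
contact_force: [-0.3, 0.1, -0.3]
finger_gap: 0.598
```

Run:
```python
from h import *
s=read_state();print(s["position"],s["contact_force"],s["moment"],s["finger_gap"]*95.1,s["joint_pos"])
c=calibration("wrist");a=camera("wrist")[:,:,::-1];b=camera("top")[:,:,::-1]
print(pix("wrist",[546,-143,126],c))
A=cv2.resize(a[140:320,220:420],(400,360));B=cv2.resize(b[190:270,355:435],(360,360),interpolation=cv2.INTER_CUBIC)
cv2.imwrite("pics/t2.png",np.hstack([A,B]))
```

```text
[ 546.52270365 -143.29000677   91.42022462] [-0.32195309  0.14855838 -0.32462925] [-0.04210072 -0.03101432 -0.03045485] 56.828850073343375 [-2.13865349e+01  3.21841332e+01  1.04831075e+02 -9.09000951e-03
  4.30068861e+01  1.02221613e+01]
[317.94129966 271.6140122 ]
```

View pics/t2.png

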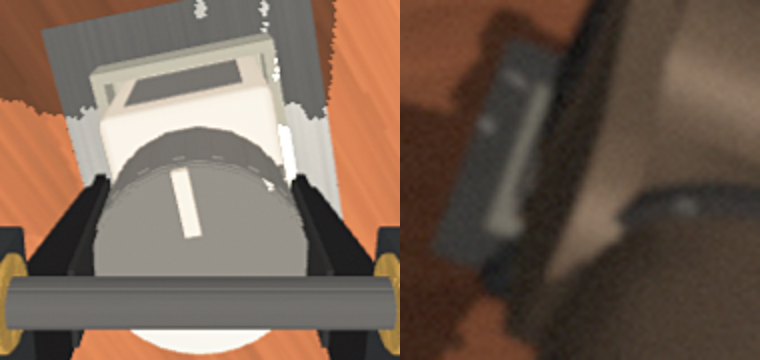

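The rib turned with the gripper (44° back, lid about 85°) and no stop was felt. I release so the lid can drop.

Emit:
{"api": "jog_arm", "payload": {"steps": "0.066 0 0 0 0;0.07 0 0 0 0;0.07 0 0 0 0;0.07 0 0 0 0;0.07 0 0 0 0"}}

```text
time: 4.4
position: [546.6, -143.3, 91.6]
eef_rot: [[0.851, -0.525, 0.0], [-0.525, -0.851, -0.0], [0.0, 0.0, -1.0]]
contact_force: [0.6, -0.6, -0.0]
finger_gap: 0.737
```

Run:
```python
from h import *
s=read_state();print(s["position"],s["contact_force"],s["moment"],s["finger_gap"]*95.1)
c=calibration("wrist");a=camera("wrist")[:,:,::-1]
A=cv2.resize(a[140:320,220:420],(600,540))
for z,col in[(126,(0,0,255)),(118,(255,0,0))]:
  for t in np.radians(np.arange(0,360,6)):
    p=(pix("wrist",[546.2+28.5*np.cos(t),-143+28.5*np.sin(t),z],c)-[219.5,139.5])*3
    cv2.circle(A,tuple(int(v) for v in p),1,col,-1)
cv2.imwrite("pics/t3.png",A)
```

```text
[ 546.63422403 -143.33722081   91.64606498] [ 0.58337858 -0.59204334 -0.019751  ] [-0.03106129 -0.0776852   0.01620459] 70.13339464379453
```

View pics/t3.png

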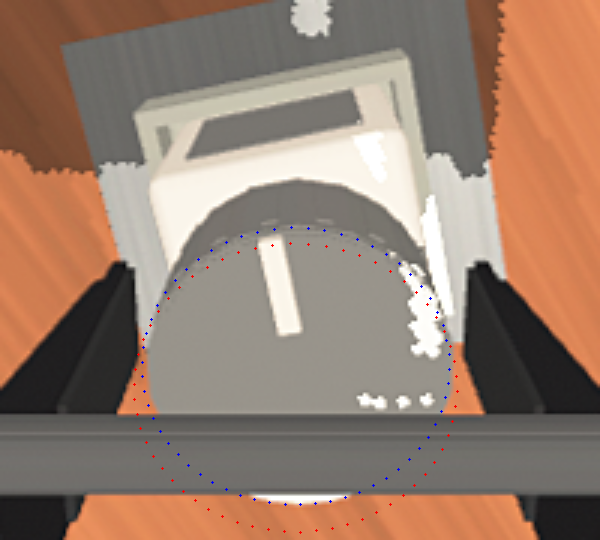

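The lid outline fits the z = 118 circle (blue), so it has dropped 8 mm. The rib is where it was, at about 85°. I regrip 8 mm lower and screw clockwise, following the 3 mm descent.

Emit:
{"api": "jog_arm", "payload": {"steps": "0.07 0 0 0.008 0;0.055 0 0 0.008 0;0.045 0 0 0.008 0;0.045 0 0 0.008 0;0.045 0 0 0.008 0"}}

```text
time: 4.95
position: [546.7, -143.4, 83.7]
eef_rot: [[0.851, -0.524, 0.0], [-0.524, -0.851, -0.0], [0.0, 0.0, -1.0]]
contact_force: [0.2, 0.3, 0.2]
finger_gap: 0.598
```

Emit:
{"api": "jog_arm", "payload": {"steps": "0.045 0 0 0 0;0.045 0 0 0 5;0.045 0 0 0 11;0.045 0 0 0 17;0.045 0 0 0 23"}}

```text
time: 5.45
position: [546.7, -143.3, 83.7]
eef_rot: [[0.575, -0.818, 0.0], [-0.818, -0.575, -0.0], [0.0, -0.0, -1.0]]
contact_force: [0.7, 0.5, -0.6]
finger_gap: 0.595
```

Emit:
{"api": "jog_arm", "payload": {"steps": "0.045 0 0 0.0003 6;0.045 0 0 0.0006 12;0.045 0 0 0.0009 18;0.045 0 0 0.0012 24;0.045 0 0 0.0015 30"}}

```text
time: 5.95
position: [546.7, -143.4, 82.2]
eef_rot: [[0.089, -0.996, 0.0], [-0.996, -0.089, -0.0], [0.0, -0.0, -1.0]]
contact_force: [-0.1, 0.1, -1.1]
finger_gap: 0.598
```

Emit:
{"api": "jog_arm", "payload": {"steps": "0.045 0 0 0.0003 6;0.045 0 0 0.0006 12;0.045 0 0 0.0009 18;0.045 0 0 0.0012 24;0.045 0 0 0.0013 28"}}

```text
time: 6.45
position: [546.9, -143.6, 81.0]
eef_rot: [[-0.388, -0.921, 0.001], [-0.921, 0.388, -0.001], [0.0, -0.001, -1.0]]
contact_force: [1.0, -1.3, -0.6]
finger_gap: 0.602
```

```bash
python3 -c "
from h import *
s=read_state();print(s['position'],s['contact_force'],s['moment'],s['finger_gap']*95.1,s['joint_pos'],np.degrees(np.arctan2(s['eef_rot'][1,0],s['eef_rot'][0,0])))"
```

```text
[ 546.88466289 -143.56929693   80.98099896] [ 1.01237019 -1.34329258 -0.62183994] [-0.19613999 -0.04135238 -0.00749697] 57.25085455713038 [-2.13951847e+01  3.30695187e+01  1.05244055e+02 -2.30622930e-02
  4.16380306e+01  9.14825953e+01] -112.86055668737517
```

Emit:
{"api": "jog_arm", "payload": {"steps": "0.045 0 0 0.0001 3;0.045 0 0 0.0002 6;0.045 0 0 0.0002 6"}}

```text
time: 6.75
position: [546.7, -143.5, 80.7]
eef_rot: [[-0.48, -0.877, 0.0], [-0.877, 0.48, -0.0], [0.0, -0.001, -1.0]]
contact_force: [-0.2, -1.1, 0.2]
finger_gap: 0.596
```

```bash
python3 -c "
from h import *
s=read_state();print(s['position'],s['contact_force'],s['moment'],s['finger_gap']*95.1,s['joint_pos'],np.degrees(np.arctan2(s['eef_rot'][1,0],s['eef_rot'][0,0])))"
```

```text
[ 546.74634925 -143.54926547   80.72875171] [-0.20104945 -1.0987515   0.24756517] [-0.22515562  0.00030571 -0.00227085] 56.68512379020827 [-2.13982055e+01  3.30881248e+01  1.05260671e+02 -2.37691805e-02
  4.16223833e+01  9.72899451e+01] -118.67038936476152
```

Emit:
{"api": "jog_arm", "payload": {"steps": "0.045 0 0 0.0001 2;0.045 0 0 0.0001 4;0.045 0 0 0.0001 4"}}

```text
time: 7.05
position: [546.6, -143.4, 80.6]
eef_rot: [[-0.538, -0.843, 0.0], [-0.843, 0.538, -0.0], [0.0, -0.0, -1.0]]
contact_force: [-0.1, -0.2, 1.0]
finger_gap: 0.594
```

```bash
python3 -c "
from h import *
s=read_state();print(s['contact_force'],s['moment'],s['position'])"
```

```text
[-0.06174238 -0.19306166  1.0010984 ] [-0.00563099  0.04826057  0.0237954 ] [ 546.60852133 -143.36089311   80.6049954 ]
```

Emit:
{"api": "jog_arm", "payload": {"steps": "0.045 0 0 0 2;0.045 0 0 0 4;0.045 0 0 0 4"}}

```text
time: 7.35
position: [546.4, -143.4, 80.6]
eef_rot: [[-0.595, -0.804, -0.0], [-0.804, 0.595, -0.0], [0.0, 0.0, -1.0]]
contact_force: [-1.6, -1.3, 1.4]
finger_gap: 0.594
```

Run:
```python
from h import *
s=read_state();print(s['contact_force'],s['moment'],s['position'],s["finger_gap"]*95.1)
c=calibration("wrist");a=camera("wrist")[:,:,::-1]
import pickle;pickle.dump(c,open("w4.pkl","wb"))
cv2.imwrite("pics/w4.png",cv2.resize(a[140:320,220:420],(600,540),interpolation=cv2.INTER_CUBIC))
```

```text
[-1.56916214 -1.28791093  1.36674316] [-0.18499141  0.31239035  0.16229172] [ 546.43938002 -143.38034098   80.6027594 ] 56.52677338562408
```

View pics/w4.png

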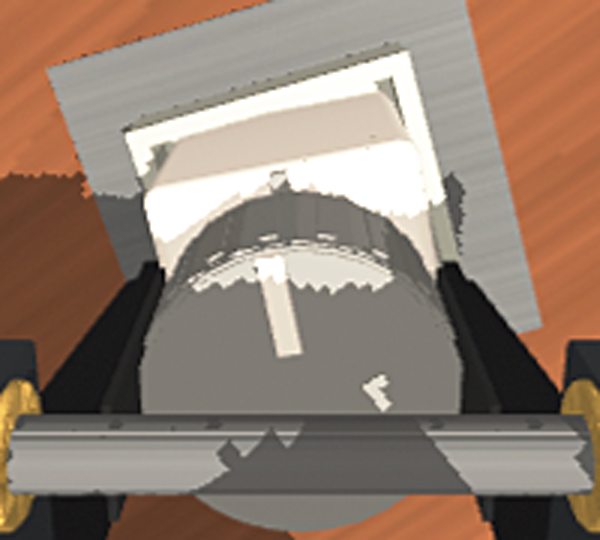

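Run:
```python
from h import *
import pickle;c=pickle.load(open("w4.pkl","rb"))
f=lambda u,v,z:ray("wrist",219.5+u/3,139.5+v/3,z,c)
an=lambda d:np.degrees(np.arctan2(d[1],d[0]))
print("rib",an(f(270,265,116)-f(289,355,116)), f(270,265,116))
m=f(279,181,73);print("mark",m,an(m-np.array([546,-143.4,0])))
for p,q in[((148,188),(412,140)),((148,188),(165,265)),((412,140),(440,265))]: print("shoulder edge",an(f(*q,70)-f(*p,70)))
print("holder",an(f(410,52,24)-f(125,130,24)))
```

```text
rib -25.925853453987976 [ 569.85240097 -153.6676161   116.        ]
mark [ 571.29953387 -155.28920141   73.        ] -25.17059456065282
shoulder edge -115.851556370942
shoulder edge 152.69087067728148
shoulder edge 157.728431499484
holder -111.08402407937508
```

Rib (-25.9°), jar side (-25.9°) and mark (-25.2°) agree: the lid is home with the jar against the holder's play. I ease off the torque and lift.

Emit:
{"api": "jog_arm", "payload": {"steps": "0.045 0 0 0 -1.5;0.045 0 0 -0.006 -1.5;0.045 0 0 -0.014 -1.5;0.045 0 0 -0.026 -1.5;0.045 0 0 -0.04 -1.5"}}

```text
time: 7.9
position: [546.5, -143.2, 121.4]
eef_rot: [[-0.575, -0.818, -0.0], [-0.818, 0.575, 0.0], [0.0, 0.0, -1.0]]
contact_force: [1.0, -0.7, -3.6]
finger_gap: 0.597
```

Emit:
{"api": "jog_arm", "payload": {"steps": "0.045 0 0 -0.02 0;0.045 0 0 -0.04 0;0.045 0 0 -0.055 0;0.045 0 0 -0.06 0;0.045 0 0 -0.06 0"}}

```text
time: 8.4
position: [546.8, -143.3, 181.4]
eef_rot: [[-0.575, -0.818, 0.001], [-0.818, 0.575, -0.001], [-0.0, -0.002, -1.0]]
contact_force: [0.3, 1.1, -4.6]
finger_gap: 0.596
```

Run:
```python
from h import *
s=read_state();print(s['contact_force'],s['moment'],s['position'],s["finger_gap"]*95.1)
R=s["eef_rot"];print("to go",R.T@(np.array([546,183,s['position'][2]])-s["position"]),np.degrees(np.arctan2(R[1,0],R[0,0])))
a=camera("scene")[:,:,::-1];cv2.imwrite("pics/s5.png",cv2.resize(a[80:280,180:480],(750,500),interpolation=cv2.INTER_CUBIC))
```

```text
[ 0.33831571  1.11352069 -4.60803165] [ 0.00623813  0.06502006 -0.00172632] [ 546.77556357 -143.32490304  181.44953722] 56.70204509464224
to go [-2.66454509e+02  1.88389218e+02 -2.02619075e-01] -125.12499214985684
```

View pics/s5.png

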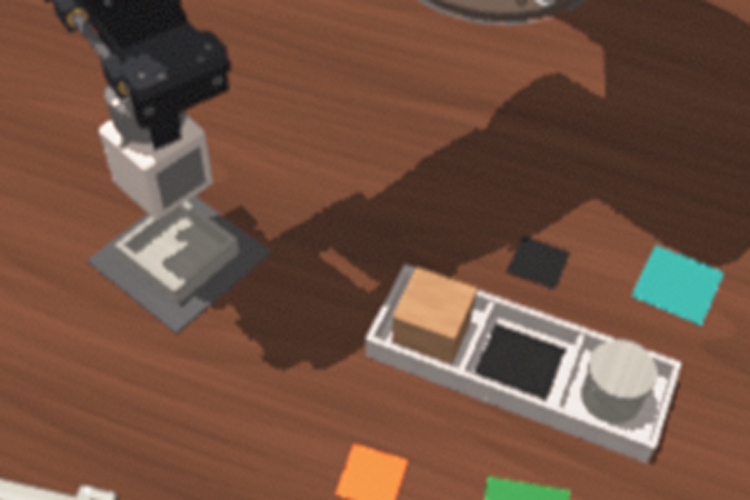

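The jar hangs upright from its lid, clear of the holder. I carry it across, turning 22° CCW to line up with the tray.

Emit:
{"api": "jog_arm", "payload": {"steps": "0.045 -0.024 0.017 0 0;0.045 -0.053 0.038 0 0;0.045 -0.085 0.060 0 0;0.045 -0.117 0.083 0 0;0.045 -0.149 0.105 0 0"}}

```text
time: 8.95
position: [545.8, 40.5, 179.6]
eef_rot: [[-0.576, -0.818, -0.002], [-0.818, 0.576, 0.0], [0.001, 0.001, -1.0]]
contact_force: [0.3, -0.4, -3.6]
finger_gap: 0.595
```

Emit:
{"api": "jog_arm", "payload": {"steps": "0.045 -0.032 0.022 0 0;0.045 -0.064 0.045 0 0;0.045 -0.090 0.064 0 0;0.045 -0.108 0.077 0 0;0.045 -0.117 0.083 0 0"}}

```text
time: 9.45
position: [545.3, 184.1, 179.5]
eef_rot: [[-0.574, -0.819, -0.002], [-0.819, 0.574, -0.0], [0.001, 0.001, -1.0]]
contact_force: [-0.4, -1.3, -4.3]
finger_gap: 0.598
```

Emit:
{"api": "jog_arm", "payload": {"steps": "0.045 0 0 0 -3;0.045 0 0 0 -9;0.045 0 0 0 -15;0.045 0 0 0 -20;0.045 0 0 0 -22"}}

```text
time: 9.95
position: [545.8, 181.6, 179.8]
eef_rot: [[-0.225, -0.974, -0.001], [-0.974, 0.225, -0.0], [0.001, 0.001, -1.0]]
contact_force: [-0.5, 0.1, -4.6]
finger_gap: 0.597
```

Run:
```python
from h import *
s=read_state();print(s['contact_force'],s['position'],s["finger_gap"]*95.1)
R=s["eef_rot"];print("to go",R.T@(np.array([546,183,100])-s["position"]),np.degrees(np.arctan2(R[1,0],R[0,0])))
import pickle;c=calibration("wrist");pickle.dump(c,open("w6.pkl","wb"))
a=camera("wrist")[:,:,::-1];b=camera("scene")[:,:,::-1]
cv2.imwrite("pics/w6.png",np.hstack([cv2.resize(a[60:320,190:450],(480,480)),cv2.resize(b[130:290,300:400+60],(180,480))]))
```

```text
[-0.46949746  0.13663689 -4.63513666] [545.81028954 181.64737725 179.79696114] 56.784400031234895
to go [-1.41993916e+00  3.12293151e-02  7.97960111e+01] -102.97665097814291
```

View pics/w6.png

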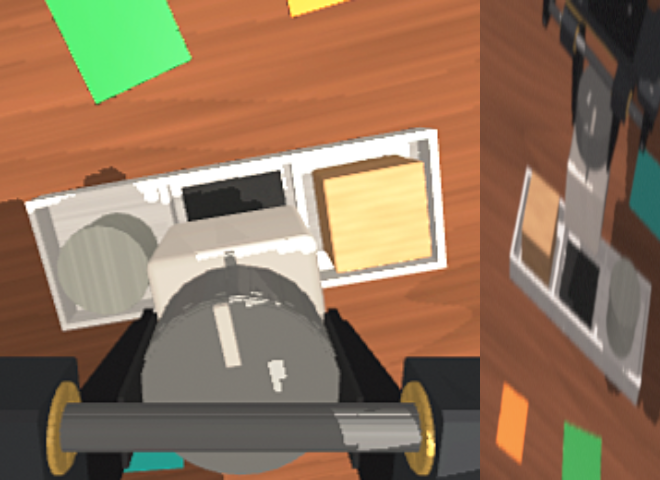

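Run:
```python
from h import *
import pickle;c=pickle.load(open("w6.pkl","rb"))
f=lambda u,v,z:ray("wrist",189.5+u/1.846,59.5+v/1.846,z,c)
A,B=f(183,190,6),f(280,172,6);d=A-B;print("mat far corners",A,B,np.degrees(np.arctan2(d[1],d[0]))-90)
m=(A+B)/2;t=np.radians(-2.7);print("mat centre",m-33*np.array([np.cos(t),np.sin(t),0]))
for p,q in[((160,228),(300,205))]:
  d=f(*p,171)-f(*q,171);print("jar edge",np.degrees(np.arctan2(d[1],d[0]))-90)
P=[f(27,200,28),f(437,128,28),f(447,268,28),f(65,330,28)];print(np.round(P,1),np.mean(P,0))
```

```text
mat far corners [579.09879054 212.85878763   6.        ] [576.36276452 149.10386132   6.        ] -2.457325634873797
mat centre [544.76741166 182.53583735   6.        ]
jar edge -3.4623349562861705
[[597.3 304.2  28. ]
 [583.9  54.8  28. ]
 [496.4  59.3  28. ]
 [510.  308.7  28. ]] [546.89806406 181.73363474  28.        ]
```

Mat (545,182.5), yaw -2.5°, and jar yaw about -3.5° match well. I lower, slowly at the end.

Emit:
{"api": "jog_arm", "payload": {"steps": "0.045 0 0 0.02 0;0.045 0 0 0.045 0;0.045 0 0 0.065 0;0.045 0 0 0.08 0;0.045 0 0 0.088 0"}}

```text
time: 10.55
position: [545.4, 181.8, 90.9]
eef_rot: [[-0.229, -0.973, -0.002], [-0.973, 0.229, -0.001], [0.001, 0.002, -1.0]]
contact_force: [0.3, -0.5, -4.4]
finger_gap: 0.597
```

Emit:
{"api": "jog_arm", "payload": {"steps": "0.045 0 0 0.003 0;0.045 0 0 0.005 0;0.045 0 0 0.007 0;0.045 0 0 0.008 0;0.045 0 0 0.008 0"}}

```text
time: 11.05
position: [546.0, 182.4, 84.8]
eef_rot: [[-0.227, -0.974, 0.0], [-0.974, 0.227, -0.0], [-0.0, -0.0, -1.0]]
contact_force: [0.9, 0.3, -4.3]
finger_gap: 0.597
```

Emit:
{"api": "jog_arm", "payload": {"steps": "0.045 0 0 0.001 0;0.045 0 0 0.002 0;0.045 0 0 0.0025 0;0.045 0 0 0.0025 0"}}

```text
time: 11.45
position: [545.9, 182.4, 82.2]
eef_rot: [[-0.227, -0.974, 0.0], [-0.974, 0.227, -0.0], [0.0, -0.0, -1.0]]
contact_force: [-1.1, -0.4, -2.3]
finger_gap: 0.599
```

Emit:
{"api": "jog_arm", "payload": {"steps": "0.045 0 0 0.0005 0;0.045 0 0 0.001 0;0.045 0 0 0.001 0"}}

```text
time: 11.75
position: [546.0, 182.3, 81.4]
eef_rot: [[-0.227, -0.974, 0.0], [-0.974, 0.227, -0.0], [0.0, -0.0, -1.0]]
contact_force: [-3.1, -2.1, 4.0]
finger_gap: 0.596
```

The force went from -4.4 to +4 N, so the jar is on the mat. I release, rise and check.

Emit:
{"api": "jog_arm", "payload": {"steps": "0.06 0 0 0 0;0.07 0 0 0 0;0.08 0 0 0 0;0.085 0 0 0 0;0.085 0 0 0 0"}}

```text
time: 12.25
position: [546.0, 182.4, 80.9]
eef_rot: [[-0.227, -0.974, 0.0], [-0.974, 0.227, -0.0], [0.0, -0.0, -1.0]]
contact_force: [0.6, 0.1, -0.2]
finger_gap: 0.879
```

Emit:
{"api": "jog_arm", "payload": {"steps": "0.085 0 0 -0.02 0;0.085 0 0 -0.05 0;0.085 0 0 -0.09 0;0.085 0 0 -0.13 0;0.085 0 0 -0.16 0"}}

```text
time: 12.75
position: [546.1, 182.5, 243.5]
eef_rot: [[-0.227, -0.974, 0.002], [-0.974, 0.227, 0.0], [-0.001, -0.002, -1.0]]
contact_force: [0.3, -0.1, -1.0]
finger_gap: 0.894
```

Run:
```python
from h import *
s=read_state();print(s['contact_force'],s['position'],s["finger_gap"]*95.1)
c=calibration("wrist");import pickle;pickle.dump(c,open("w7.pkl","wb"))
a=camera("wrist")[:,:,::-1];b=camera("scene")[:,:,::-1]
cv2.imwrite("pics/w7.png",np.hstack([cv2.resize(a[90:250,230:430],(500,400),interpolation=cv2.INTER_CUBIC),cv2.resize(b[130:290,310:430],(300,400),interpolation=cv2.INTER_CUBIC)]))
```

```text
[ 0.25344119 -0.10188082 -0.98143566] [546.13281396 182.47429194 243.50876985] 84.99750532904632
```

View pics/w7.png

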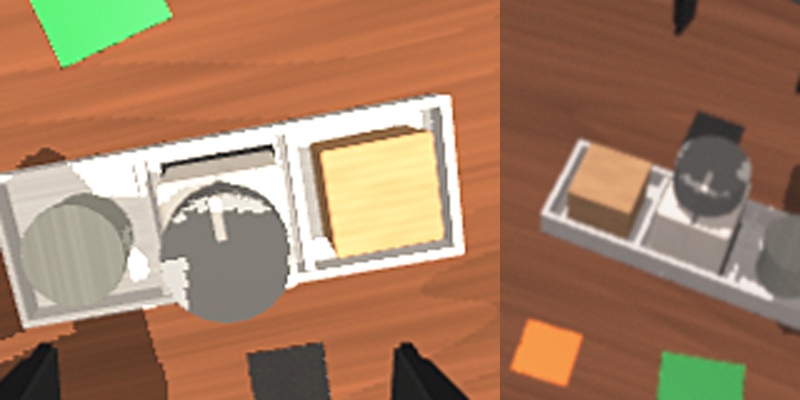

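The jar stands upright in the middle bay and the rib lines up with the jar. Tin and carton are in place and the gripper is clear. I hand in.

Run:
```python
from h import *
import pickle;c=pickle.load(open("w7.pkl","rb"))
f=lambda u,v,z:ray("wrist",229.5+u/2.5,89.5+v/2.5,z,c)
d=f(216,195,117)-f(223,240,117);print("rib",np.degrees(np.arctan2(d[1],d[0])))
d=f(158,183,72)-f(275,163,72);print("jar edge",np.degrees(np.arctan2(d[1],d[0]))-90)
print("lid c",f(226,254,116))
print(job_done())
```

```text
rib -4.551202736850452
jar edge -3.400391829111811
lid c [548.53935237 182.51865445 116.        ]
the job is handed in; nothing more can be done
None
```

I turned the lid back 44° and released it so that it dropped about 8 mm into the thread. I regripped it and screwed it clockwise about 95°, until torque showed it at the stop. I then carried the jar by its lid and set it down slowly on the mat in the middle bay. The job was handed in just after 12.8 s on the robot's clock, and no verdict was reported.

- **Lid:** Before lifting, the rib, the jar's side and its mark agreed within 1° (about -26°). After placing, the rib reads -4.6° and the jar's edge -3.4°, well within the 12° limit.
- **Position:** The lid centre measures about (548.5, 182.5) mm against the mat at about (545, 182.5), a difference of about 4 mm with 14 mm allowed. The arm's own position at release was (546, 182.4), so part of that difference may be camera error.
- **Upright and clear:** The jar looks upright in the last pictures, though I did not measure its tilt. The gripper was open and about 160 mm above its release height.
- **Other stock:** The tin and carton look undisturbed. I did not check the spanner again at the end, but the arm never went near it.

No check failed.

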